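# Hold an amplifier's output module against its sprung stop

### The arm

A 6-joint arm with a two-finger parallel gripper is mounted at the origin on the work surface. World frame = base frame: x ahead of the robot, y to its left, z up, the work surface at z = 0. Lengths are in m, angles in rad, forces in N, time in s.
With the tool pointing down it reaches from about 0.275 to 0.825 m from the base axis. Payload 5.2 kg.
Tool frame: the origin (TCP) lies between the finger pads; the fingertips stand 22 mm ahead of it and the grasp point (between the pads) lies 3 mm ahead of it (manip.nose_length is the distance from the TCP to the fingertips, in m); z points along the fingers, y is the line along which they close (so a half turn about z gives the same grasp; the last joint's range is limited). The gripper opens to 93 mm and grips with 3 to 60 N. Pads are 15 mm wide; open, the fingers measure 128 mm over their backs; the gripper's body (75 mm by 188 mm) begins 65 mm behind the grasp point.
Start: joints at [1.087, 0.259, 1.535, -0, 1.348, -0.203], TCP at [0.152, 0.528, 0.241] pointing down, gripper open.
Joint ranges: [-3.14, 3.14], [-0.91, 2.08], [0.19, 2.58], [-1.22, 4.36], [0.22, 2.71], [-3.12, 3.12]. Speed limits (rad/s): [2.57, 2.57, 3.14, 3.14, 3.14, 3.14].

### API

Orientations are given as a unit quaternion [w, x, y, z].
In Python, from rig import manip, eyes, silhouettes, mark_of gives the robot as it stands.
- The arm moves only by the shell command python3 -m inch 'ROWS' [OPENING] [FORCE]. ROWS is JSON, a list of rows, each a list of 2 entries, a list of its own where there are three numbers: the shift along the tool's x, y, z scaled (see below), then the turn, a rotation vector about the tool's x, y, z scaled (see below). In form: [[[dx, dy, dz], [rx, ry, rz]], ...]. A call has 1 to 12 rows; each row is the pose to reach, as a shift and turn from the pose commanded when the call began, along the tool's axes at that moment; what a row does not reach only later rows make up. The controller multiplies each number of a shift by 50 cm and each number of a turn by 45 degrees. A row lasts 1/12 s, in which the tool goes at most 41.7 mm and 7.16 degrees, less where a joint would pass 70% of its speed; a pose out of reach is approached as far as the arm can. A call with a number of a shift or a turn outside -1 to 1 is refused whole. A call with a gripper value outside its range is refused whole. OPENING is the closure, from 0 (fully open) to 1 (shut), set as the call begins (- or left out, the last holds). The fingers move at their own pace and stop on an object; FORCE is the grip in N (left out, the last holds). Time passes only in rows, so rows that repeat a pose let the fingers close. It gives the time, the measured TCP pose, the force, the opening and the grip force at its end, in the units of the state.
- manip.get_state(): the state, without advancing time (a new reading comes with each control period).
- eyes.capture(name): name is "scene" or "top" or "wrist"; returns (picture, depth): 400x640x3 uint8, red, green, blue; 400x640 float32, m along the optical axis (not along the pixel's ray), 0 where there is no reading.
- eyes.get_calibration(name): a dict with "mtx" (3x3 intrinsics, pixels), "k1" (the pictures are not rectified: a ray, as slopes to the right and down, at radius r is drawn at 1 + k1 r^2 times it, then the intrinsics apply), "rvec" (rotation vector, rad) and "tvec" (3), from world to camera coordinates, as OpenCV has them. Camera axes: x right, y down, z forward; pixel columns grow to the right and rows downward; lengths in m; the calibration is good to about 2 mm. A picture is of the moment at which its call begins: read the wrist's pose just before it. get_calibration takes no time and is no camera call; for the wrist camera it gives the pose at the moment of the call.
- manip.hand_in(): hands the job in; it is judged then, once.
Trained networks look in the newest picture that a camera, given by its name, has taken for a name from the list of things; names that differ only in an ending like _2 or _b are one class to them, and where a whole thing is asked for, a point or a joint stands for the part that bears it (a point fixed in the world has none). Each returns a list of dicts, best first, with "score" (0 to 1); they miss things now and then, are a little off and sometimes report something else, mostly with a low value. They report only what shows in the picture. A call takes as long as a camera call. They do not tell look-alikes from the thing itself.
- silhouettes(query, camera): "region" (400x640 bool, what is visible of it) and "xy" ([column, row] in pixels, amid what is visible of it).
- mark_of(query, camera): "xy" ([column, row] in pixels: a listed point, or the origin of a listed thing).
The state is a dict: "clock": time; "joints": joint angles; "qvel": joint speeds; "effort": joint torques, N m; "ee_pos": TCP position; "eef_rot": TCP orientation; "wrist_force": force on the tool from outside, world axes, zero at the start; "ft_torque": the same for the moment, N m; "opening": opening from 0.0 (shut) to 1.0 (fully open); "grip_force": force on a finger pad.
Only numpy, scipy, OpenCV 4.12 (cv2) and the standard library are available. Lean on these libraries where they do the work, as an engineer would, in place of code of your own. Each camera call takes 0.05 s, during which the arm holds its last target. There are 200 camera calls.

### The job

Push the finned heat-sink module along its rails in the open amplifier chassis, until the roller catch on the side has snapped in behind its bump, and on against the sprung stop plate at the back. Press it there with a steady 10 newtons, give or take 4 (the front of the stop plate is then level with the fronts of the two black blocks beside it), never hard (20 newtons is too much), and finish while still pressing: I will put in the screws from behind. Leave the module flat in its rails and don't disturb the other things on the bench.

Things in the scene. Friction and masses are not known exactly. Their poses are not given: they have to be found in the camera images.
- chassis: Open amplifier chassis, fixed: grey steel tray 270 (x) x 340 (y) mm, 3 mm walls 62 mm above the bench, no lid, no front wall. Origin: centre of its underside, on the bench; +x from open front to rear panel, +y left. Inner floor 12 mm above the bench. Two rails (10 mm high, 93 mm apart) form a slide along x centred at y = +50 mm; transformer and board (44 mm high) at y -50 to -155 mm.
- module: Loose finned aluminium heat-sink module, 110 (x) x 90 (y) x 60 mm high, 0.44 to 0.69 kg, flat between the rails on slick strips (drags under 1 N). Origin: centre of its underside; x as chassis x. Starts with its origin at chassis x = -40 to -5 mm; its flat +x end (x = +55 mm) meets the free stop plate at +40 mm. Its +y side has a bump, 45 degrees both ways, 6 mm proud, crest at x = +19.5 mm.
- push_face (a point): Middle of the module's flat upright -x end face (towards the chassis's open front), where to push it: on the module at x = -55 mm, 35 mm above its underside. The face is 80 mm wide, from the module's underside to 60 mm above it.
- stop_plate: Upright steel plate 104 (y) x 42 (z) x 6 (x) mm across the slide's end, in front of the rear panel, on two coil springs; it moves along chassis x only, 1 mm per newton, no preload, 28 mm at most. Origin: middle of the lower edge of the front face that the module meets; free, that is at chassis x = +95, y = +50 mm, 13 mm above the bench.
- gauge (a point): Point midway between the two fixed black gauge blocks that stand at the ends of the stop plate, level with their front faces (chassis x = +105, y = +50 mm), 34 mm above the bench. Each block is 14 mm wide (y), 44 mm high, centred 63 mm to either side. With 10 N on the stop plate its front face is level with the blocks' front faces.
- roller_catch (a joint): Spring catch: white roller, 12 mm across, on the +y side of the slide at chassis x = +50, y = +102.5 mm, 25 to 37 mm above the bench, in a black housing. Value (m): how far it is pushed out to +y; 0 = sprung in. It rises to about 0.0045 as the module's bump passes (adding up to about 5 N to the push) and is back at 0 once the module's origin is past chassis x = +38 mm.
- screwdriver: Bystander: black-handled screwdriver, 190 mm long, lying left of the chassis. Leave it alone.
- tape: Bystander: roll of black tape, 90 mm across, 19 mm high, flat on the bench right of the chassis. Leave it alone. Origin: centre of its underside.
- spray: Bystander: upright spray can, 52 mm across, 150 mm high, right of the chassis. Leave it alone. Origin: centre of its underside.
- screw_tray: Bystander: grey open tray 100 x 70 x 25 mm left of the chassis. Leave it alone. Origin: centre of its underside.
Mind the look-alikes: they are no part of the job. There is more than one size of the module; the one meant has the size given above.

How it is judged:
By the outcome, as a careful person would: the job done as asked, in the order asked, and still so for the second after the job is handed in, while the arm keeps its last pose, push and grip.
It also fails if it takes over 42 s, if anything falls off the work surface, if the arm or the gripper's body presses on something with over 40 N, if the wrist force passes 120 N, or if a joint passes its speed limit or range.

## Working session

There is one attempt and no reset: what is moved stays moved. The work goes in short steps, Python scripts to look and compute and a shell command to move; the robot and the scene stay as the last step left them, time stands still between calls to the robot, and variables do not carry over. Pictures are saved under pics/ and viewed, at most 10 in all, crops included, and the job is handed in when it is done.

```bash
ls; mkdir -p pics
cat > h.py <<'E'
import numpy as np, cv2
from rig import manip, eyes, silhouettes, mark_of
from scipy.spatial.transform import Rotation as R
def cal(n):
    c=eyes.get_calibration(n); return np.array(c["mtx"]),float(c["k1"]),cv2.Rodrigues(np.array(c["rvec"],float))[0],np.array(c["tvec"],float).ravel()
def ray(n,uv,c=None):
    K,k1,Rm,t=c or cal(n)
    p=cv2.undistortPoints(np.array(uv,float).reshape(-1,1,2),K,np.array([k1,0,0,0.]))[:,0]
    return np.c_[p,np.ones(len(p))],Rm,t
def atdepth(n,uv,d,c=None):
    p,Rm,t=ray(n,uv,c); return (p*np.array(d).reshape(-1,1)-t)@Rm
def atz(n,uv,z,c=None):
    p,Rm,t=ray(n,uv,c); o=-Rm.T@t; v=p@Rm; return o+v*((np.array(z)-o[2])/v[:,2])[:,None]
def cloud(n,dep,mask,c=None):
    v,u=np.nonzero(mask&(dep>0)); return atdepth(n,np.c_[u,v],dep[v,u],c)
def px(n,P,c=None):
    K,k1,Rm,t=c or cal(n)
    return cv2.projectPoints(np.array(P,float).reshape(-1,3),Rm,t,K,np.array([k1,0,0,0.]))[0][:,0]
E
python3 - <<'E'
from h import *
np.set_printoptions(precision=4,suppress=True)
for n in("top","scene"):
    im,d=eyes.capture(n); cv2.imwrite(f"pics/{n}0.png",im[:,:,::-1]); np.save(f"{n}0.npy",d)
    for q in("chassis","module","push_face","stop_plate","gauge","roller_catch","screwdriver","tape","spray","screw_tray"):
        print(n,q,[(round(r["score"],2),np.round(r["xy"]),) for r in mark_of(q,n)])
s=manip.get_state(); print(s); print(manip.nose_length)
E
```

```text
pics
top chassis [(0.63, array([325., 166.]))]
top module [(0.82, array([338., 273.])), (0.81, array([178., 147.])), (0.7, array([307., 179.])), (0.59, array([301., 130.]))]
top push_face [(0.78, array([323., 246.])), (0.75, array([178., 158.])), (0.6, array([311., 194.]))]
top stop_plate [(0.62, array([303., 133.]))]
top gauge [(0.69, array([307., 179.]))]Traceback (most recent call last):
  File "<stdin>", line 6, in <module>
ValueError: it knows: chassis, gauge, module, push_face, screw_tray, screwdriver, spray, stop_plate, tape
```

View pics/top0.png

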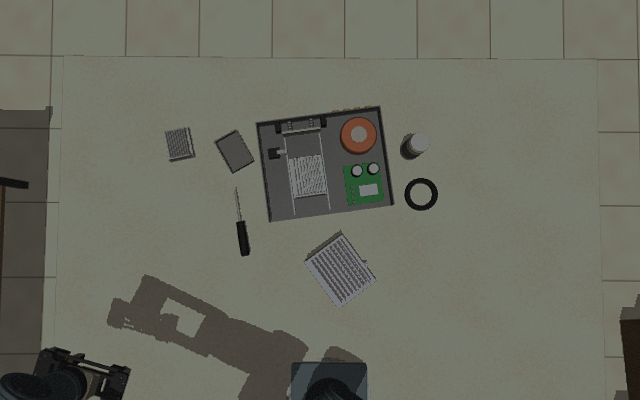

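Run:
```python
from h import *
np.set_printoptions(precision=4,suppress=True)
n="scene"
im,d=eyes.capture(n); cv2.imwrite(f"pics/{n}0.png",im[:,:,::-1]); np.save(f"{n}0.npy",d)
for n in ("scene",):
    for q in("chassis","module","push_face","stop_plate","gauge","spray","screw_tray"):
        print(n,q,[(round(r["score"],2),np.round(r["xy"]),) for r in mark_of(q,n)])
s=manip.get_state(); print(s["ee_pos"],s["eef_rot"],s["clock"],s["wrist_force"]); print(manip.nose_length)
```

```text
scene chassis [(0.56, array([292., 226.]))]
scene module [(0.94, array([316., 225.])), (0.7, array([431., 336.])), (0.59, array([343., 150.])), (0.17, array([324., 200.]))]
scene push_face [(0.88, array([324., 200.])), (0.83, array([441., 309.])), (0.7, array([348., 154.]))]
scene stop_plate []
scene gauge [(0.6, array([290., 263.]))]
scene spray [(0.82, array([211., 194.]))]
scene screw_tray [(0.87, array([375., 292.]))]
[0.1524 0.5285 0.2407] [0.     0.1399 0.9902 0.    ] 0.7 [-0.9293  0.2174  0.1886]
0.022
```

View pics/scene0.png

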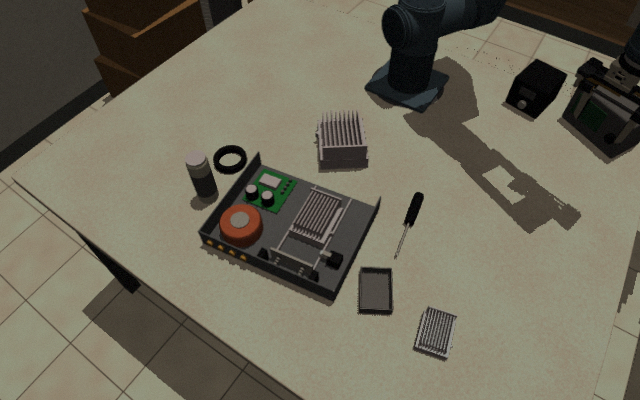

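The top view shows the chassis at about (325,163), with its open front towards the robot and the module on the rails at about (308,176). There are loose look-alikes at (340,270) and (178,145). Next I measure the chassis and module poses.

Run:
```python
from h import *
np.set_printoptions(precision=4,suppress=True)
d=np.load("top0.npy"); n="top"; c=cal(n)
H,W=d.shape; m=np.zeros((H,W),bool); m[95:235,240:410]=True
P=cloud(n,d,m,c)
print("bench z",np.median(cloud(n,d,np.pad(np.ones((20,80),bool),((240,140),(380,180))),c)[:,2]))
w=P[(P[:,2]>.055)&(P[:,2]<.068)]
# image corners on wall tops seen: rear left (257,123), rear right(380,107), front right(393,205), front left(269,221)
K=np.array([[257,123],[380,107],[393,205],[269,221]])
q=atz(n,K,.062,c); print("corners",q)
print("lens",[np.linalg.norm(q[i]-q[(i+1)%4]) for i in range(4)])
r=[x for x in silhouettes("module",n)]
for x in r:
    Q=cloud(n,d,x["region"],c); z=np.percentile(Q[:,2],95)
    v,u=np.nonzero(x["region"]); B=atz(n,np.c_[u,v],z,c)[:,:2]
    T=Q[Q[:,2]>z-.012]
    print(x["score"],x["xy"],"z",z,cv2.minAreaRect(B.astype(np.float32)*1000),cv2.minAreaRect(T[:,:2].astype(np.float32)*1000))
for x in silhouettes("chassis",n):
    Q=cloud(n,d,x["region"],c); print("ch",x["score"],cv2.minAreaRect(Q[:,:2].astype(np.float32)*1000))
    w=Q[(Q[:,2]>.054)&(Q[:,2]<.07)]; print(len(w),cv2.minAreaRect(w[:,:2].astype(np.float32)*1000))
im=cv2.imread("pics/top0.png")[95:235,240:410]; cv2.imwrite("pics/c1.png",cv2.resize(im,None,fx=4.2,fy=4.2,interpolation=2))
```

```text
bench z 0.0002400458915063719
corners [[ 0.7493  0.1965  0.062 ]
 [ 0.7946 -0.1342  0.062 ]
 [ 0.5305 -0.1682  0.062 ]
 [ 0.4862  0.1618  0.062 ]]
lens [np.float64(0.3337724887124789), np.float64(0.2663176867477617), np.float64(0.3329535949287779), np.float64(0.2653844872532463)]
0.89 [307.8, 179.6] z 0.07051735199070942 ((606.0438232421875, 62.47734069824219), (110.79913330078125, 90.88896179199219), 8.776628494262695) ((605.8699951171875, 62.14750671386719), (104.49504852294922, 77.51608276367188), 9.080713272094727)
0.81 [176.0, 145.8] z 0.04545523415364492 ((693.7564697265625, 409.385009765625), (87.01698303222656, 74.45571899414062), 13.792342185974121) ((696.3285522460938, 415.70166015625), (80.41645812988281, 60.835628509521484), 12.769210815429688)
0.76 [338.2, 272.6] z 0.08135429189339557 ((356.8666076660156, -25.312591552734375), (155.1604461669922, 131.02627563476562), 38.0204963684082) ((356.660400390625, -25.39014434814453), (148.0301971435547, 111.90789794921875), 36.47708511352539)
ch 0.9 ((650.2208862304688, 16.27825927734375), (285.0522766113281, 340.02606201171875), 8.140326499938965)
1424 ((644.5018310546875, 15.4620361328125), (266.999267578125, 340.0252990722656), 8.141432762145996)
```

View pics/c1.png

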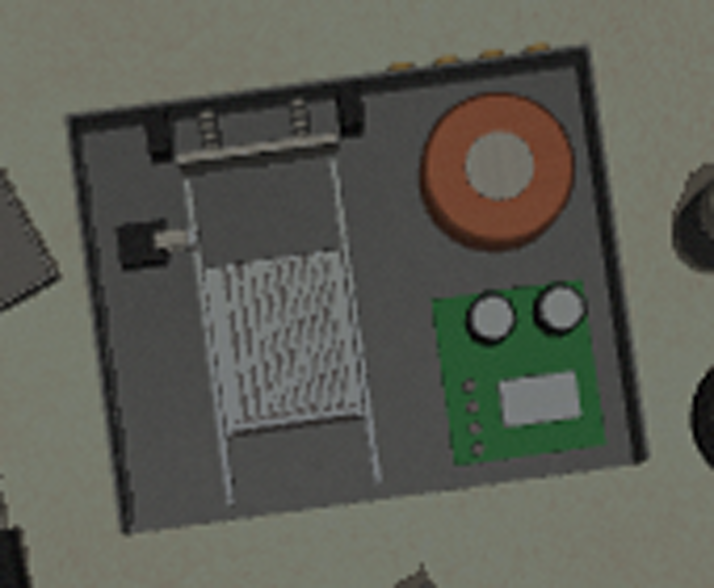

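The crop shows the white roller and its black catch housing at about (170,240), the sprung plate with its blocks along the top, and the module halfway along the rails. Its outline measures 110x90x60 mm, so it is the right one. The chassis yaw is about 8.1° and its origin about (0.6425, 0.015). I'll move to just in front of the module, staying high.

```bash
python3 -m inch '[[[-0.973,-0.72,0],[0,0,-0.538]],[[-0.973,-0.72,0],[0,0,-0.538]],[[-0.973,-0.72,0],[0,0,-0.538]],[[-0.973,-0.72,0],[0,0,-0.538]],[[-0.973,-0.72,0],[0,0,-0.538]],[[-0.973,-0.72,0],[0,0,-0.538]],[[-0.973,-0.72,0],[0,0,-0.538]],[[-0.973,-0.72,0],[0,0,-0.538]],[[-0.973,-0.72,0],[0,0,-0.538]],[[-0.973,-0.72,0],[0,0,-0.538]],[[-0.973,-0.72,0],[0,0,-0.538]],[[-0.973,-0.72,0],[0,0,-0.538]]]' 0.7 20; python3 -c "
from h import *
s=manip.get_state();print(R.from_quat(np.roll(s['eef_rot'],-1)).as_matrix().round(4))"
```

```text
clock: 1.8
ee_pos: [0.4499, 0.1389, 0.241]
eef_rot: [0.0, -0.071, 0.997, 0.0]
wrist_force: [1.9, 0.7, 0.1]
opening: 0.302
grip_force: 0.0
[[-9.90e-01 -1.41e-01  8.00e-04]
 [-1.41e-01  9.90e-01  2.00e-04]
 [-8.00e-04  1.00e-04 -1.00e+00]]
```

```bash
python3 -m inch '[[[-0.08,-0.15,0],[0,0,0]],[[-0.08,-0.15,0],[0,0,0]],[[-0.08,-0.15,0],[0,0,0]],[[-0.08,-0.15,0],[0,0,0]],[[-0.08,-0.15,0],[0,0,0]],[[-0.08,-0.15,0],[0,0,0]]]'
python3 - <<'E'
from h import *
im,d=eyes.capture("wrist"); cv2.imwrite("pics/w1.png",im[:,:,::-1]); np.save("w1.npy",d)
n="wrist";c=cal(n); o=np.array([.6425,.0148]);a=np.radians(8.1);Rz=np.array([[np.cos(a),-np.sin(a)],[np.sin(a),np.cos(a)]])
for q in("module","push_face","stop_plate"):
    for r in mark_of(q,n):
        print(q,r["score"],r["xy"])
for r in silhouettes("module",n):
    Q=cloud(n,d,r["region"],c); T=Q[Q[:,2]>.06]; 
    if len(T): L=(T[:,:2]-o)@Rz; print("mod",r["score"],np.percentile(L,[1,50,99],axis=0),np.percentile(Q[:,2],[50,97]))
for r in silhouettes("stop_plate",n):
    Q=cloud(n,d,r["region"],c); L=(Q[:,:2]-o)@Rz; print("plate",r["score"],np.percentile(L,[2,50,98],axis=0),np.percentile(Q[:,2],[5,50,97]))
s=manip.get_state();print(s["ee_pos"],s["wrist_force"], (s["ee_pos"][:2]-o)@Rz)
E
```

```text
clock: 2.3
ee_pos: [0.4983, 0.0733, 0.2406]
eef_rot: [-0.0, -0.071, 0.997, 0.0]
wrist_force: [-0.1, 0.2, 0.1]
opening: 0.3
grip_force: 0.0
module 0.86 [242.7, 9.1]
module 0.82 [301.8, 268.2]
module 0.77 [567.3, 359.5]
push_face 0.96 [297.2, 230.8]
push_face 0.65 [279.1, 84.8]
push_face 0.61 [587.5, 340.5]
stop_plate 0.74 [303.0, 352.4]
stop_plate 0.18 [481.1, 181.4]
mod 0.95 [[-0.28473709 -0.04697663]
 [-0.25164439  0.00717412]
 [-0.20268661  0.08044792]] [0.06387237 0.08545911]
mod 0.69 [[-0.08256515  0.01332597]
 [-0.0608757   0.06431025]
 [ 0.00619993  0.08885391]] [0.03963506 0.07212504]
mod 0.49 [[-0.1711137  -0.16912817]
 [-0.08032615 -0.1654822 ]
 [ 0.11009034  0.1707122 ]] [0.01798596 0.06088211]
plate 0.74 [[-0.12750216  0.02437362]
 [ 0.09348123  0.06463433]
 [ 0.12579547  0.10123112]] [0.02351886 0.04183691 0.05740181]
[0.49887187 0.07309936 0.24090595] [ 0.11153036  1.02837772 -0.17551434] [-0.13398079  0.07795513]
```

View pics/w1.png

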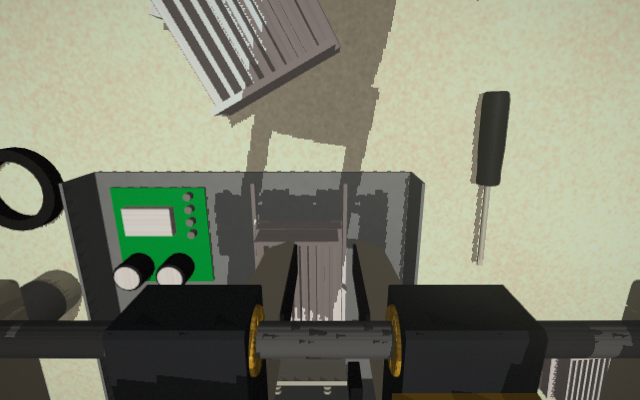

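The wrist picture shows the module's push face at about (297,231) between the rails (columns 255-345), with the fingers above and slightly left of centre. That agrees with the top camera. I'll centre the fingers, then go down in front of the face.

```bash
python3 -m inch '[[[-0.028,-0.056,0],[0,0,0]],[[-0.028,-0.056,0],[0,0,0]],[[-0.028,-0.056,0.08],[0,0,0]],[[-0.028,-0.056,0.15],[0,0,0]],[[-0.028,-0.056,0.22],[0,0,0]],[[-0.028,-0.056,0.29],[0,0,0]],[[-0.028,-0.056,0.34],[0,0,0]],[[-0.028,-0.056,0.378],[0,0,0]],[[-0.028,-0.056,0.378],[0,0,0]],[[-0.028,-0.056,0.378],[0,0,0]],[[-0.028,-0.056,0.378],[0,0,0]]]'
python3 - <<'E'
from h import *
im,d=eyes.capture("wrist"); cv2.imwrite("pics/w2.png",im[:,:,::-1])
o=np.array([.6425,.0148]);a=np.radians(8.1);Rz=np.array([[np.cos(a),-np.sin(a)],[np.sin(a),np.cos(a)]])
s=manip.get_state();print(s["ee_pos"],s["wrist_force"], (s["ee_pos"][:2]-o)@Rz)
E
```

```text
clock: 3.52
ee_pos: [0.5179, 0.0466, 0.0528]
eef_rot: [0.001, -0.071, 0.997, -0.0]
wrist_force: [0.3, 0.5, 1.5]
opening: 0.299
grip_force: 0.0
[0.5182949  0.04652605 0.05326953] [-0.21947053 -0.13871275  0.15097501] [-0.11849574  0.04891019]
```

View pics/w2.png

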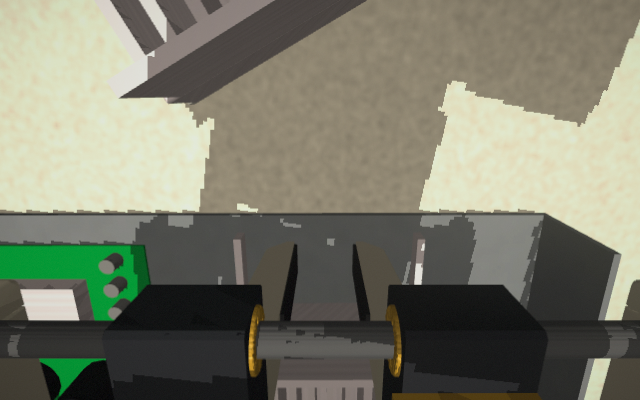

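The fingers are centred in the slide just in front of the face, with the rails at columns 240 and 418. Next I close in to contact.

```bash
python3 -m inch '[[[-0.02,0.002,0],[0,0,0]],[[-0.034,0.002,0],[0,0,0]],[[-0.04,0.002,0],[0,0,0]],[[-0.046,0.002,0],[0,0,0]],[[-0.052,0.002,0],[0,0,0]],[[-0.058,0.002,0],[0,0,0]],[[-0.064,0.002,0],[0,0,0]],[[-0.07,0.002,0],[0,0,0]],[[-0.076,0.002,0],[0,0,0]],[[-0.08,0.002,0],[0,0,0]]]'; python3 -m inch '[[[-0.006,0,0],[0,0,0]],[[-0.012,0,0],[0,0,0]],[[-0.018,0,0],[0,0,0]],[[-0.024,0,0],[0,0,0]],[[-0.03,0,0],[0,0,0]],[[-0.036,0,0],[0,0,0]],[[-0.04,0,0],[0,0,0]]]'
cat > st.py <<'E'
from h import *
import sys
np.set_printoptions(precision=4,suppress=True)
o=np.array([.6425,.0148]);a=np.radians(8.1);Rz=np.array([[np.cos(a),-np.sin(a)],[np.sin(a),np.cos(a)]])
F=[]
for i in range(int(sys.argv[1])):
    im,d=eyes.capture("top"); s=manip.get_state(); f=np.array(s["wrist_force"]); F.append(np.r_[f[:2]@Rz,f[2]])
print("F chassis",np.mean(F,0),np.std(F,0),"tcp",(np.array(s["ee_pos"])[:2]-o)@Rz,s["ee_pos"][2],s["clock"])
c=cal("top")
for q in ("module","stop_plate"):
  for r in silhouettes(q,"top"):
    Q=cloud("top",d,r["region"],c); L=(Q[:,:2]-o)@Rz
    if abs(np.median(L[:,1])-.05)>.03 or abs(np.median(L[:,0]))>.12: continue
    z=.072 if q=="module" else .055
    v,u=np.nonzero(r["region"]); B=(atz("top",np.c_[u,v],z,c)[:,:2]-o)@Rz
    print(q,round(r["score"],2),np.percentile(B,[1,50,99],axis=0).ravel(),"z95",np.percentile(Q[:,2],95))
if len(sys.argv)>2: cv2.imwrite(f"pics/{sys.argv[2]}.png",cv2.resize(im[95:235,240:410,::-1],None,fx=4.2,fy=4.2,interpolation=2))
E
python3 st.py 4
```

```text
clock: 4.4
ee_pos: [0.5566, 0.0532, 0.0515]
eef_rot: [-0.0, -0.071, 0.997, 0.0]
wrist_force: [-1.6, -0.1, 0.9]
opening: 0.298
grip_force: 0.8
clock: 4.98
ee_pos: [0.5767, 0.056, 0.0516]
eef_rot: [0.0, -0.071, 0.997, 0.0]
wrist_force: [-1.2, -0.4, -0.1]
opening: 0.303
grip_force: 0.6
F chassis [-0.2508 -0.088  -0.0033] [0.392  0.4385 0.3885] tcp [-0.0592  0.05  ] 0.051896527350175144 5.1833
module 0.77 [0.0328 0.0089 0.046  0.0343 0.0543 0.0764] z95 0.07052412959486445
stop_plate 0.84 [0.0875 0.0041 0.0968 0.0543 0.1215 0.0992] z95 0.05964447139368353
```

```bash
python3 -m inch '[[[-0.004,0,0],[0,0,0]],[[-0.008,0,0],[0,0,0]],[[-0.012,0,0],[0,0,0]],[[-0.016,0,0],[0,0,0]],[[-0.02,0,0],[0,0,0]],[[-0.024,0,0],[0,0,0]],[[-0.028,0,0],[0,0,0]],[[-0.032,0,0],[0,0,0]],[[-0.036,0,0],[0,0,0]],[[-0.04,0,0],[0,0,0]],[[-0.044,0,0],[0,0,0]],[[-0.048,0,0],[0,0,0]]]'; python3 -m inch '[[[-0.003,0,0],[0,0,0]],[[-0.006,0,0],[0,0,0]],[[-0.009,0,0],[0,0,0]],[[-0.012,0,0],[0,0,0]],[[-0.015,0,0],[0,0,0]],[[-0.018,0,0],[0,0,0]],[[-0.021,0,0],[0,0,0]],[[-0.024,0,0],[0,0,0]]]'; python3 st.py 5
```

```text
clock: 6.28
ee_pos: [0.5995, 0.0588, 0.0515]
eef_rot: [-0.001, -0.071, 0.997, -0.0]
wrist_force: [-2.7, -2.1, 0.0]
opening: 0.3
grip_force: 1.6
clock: 6.95
ee_pos: [0.6119, 0.0612, 0.0517]
eef_rot: [-0.0, -0.071, 0.997, 0.0]
wrist_force: [-2.7, -0.6, 1.7]
opening: 0.303
grip_force: 1.4
F chassis [-0.9734  0.3415  0.5925] [0.3978 0.4853 0.8062] tcp [-0.0235  0.0502] 0.051702676764013925 7.2
stop_plate 0.72 [0.0921 0.0012 0.1009 0.0452 0.1249 0.0853] z95 0.06127152973035856
```

```bash
python3 -m inch '[[[-0.002,0,0],[0,0,0]],[[-0.004,0,0],[0,0,0]],[[-0.006,0,0],[0,0,0]],[[-0.008,0,0],[0,0,0]],[[-0.01,0,0],[0,0,0]],[[-0.012,0,0],[0,0,0]],[[-0.014,0,0],[0,0,0]],[[-0.014,0,0],[0,0,0]],[[-0.014,0,0],[0,0,0]]]'; python3 st.py 10
```

```text
clock: 8.05
ee_pos: [0.6173, 0.0618, 0.0517]
eef_rot: [-0.002, -0.071, 0.997, -0.0]
wrist_force: [-8.4, -2.4, 6.3]
opening: 0.295
grip_force: 4.0
F chassis [-8.2726 -0.4072  6.0456] [0.6348 0.5248 0.3689] tcp [-0.0183  0.0501] 0.05172566710754622 8.55
stop_plate 0.57 [0.0973 0.0006 0.1053 0.0251 0.1244 0.0834] z95 0.06051221408876901
```

Run:
```python
from h import *
im,d=eyes.capture("top"); a=cv2.resize(im[85:225,240:410,::-1],(510,420),interpolation=2)
im,d=eyes.capture("scene"); b=cv2.resize(im[160:300,230:390,::-1],None,fx=5,fy=4.2,interpolation=2); cv2.imwrite("pics/t3.png",a); cv2.imwrite("pics/s3.png",b[:600,:800])
```

```text
(no output)
```

View pics/s3.png

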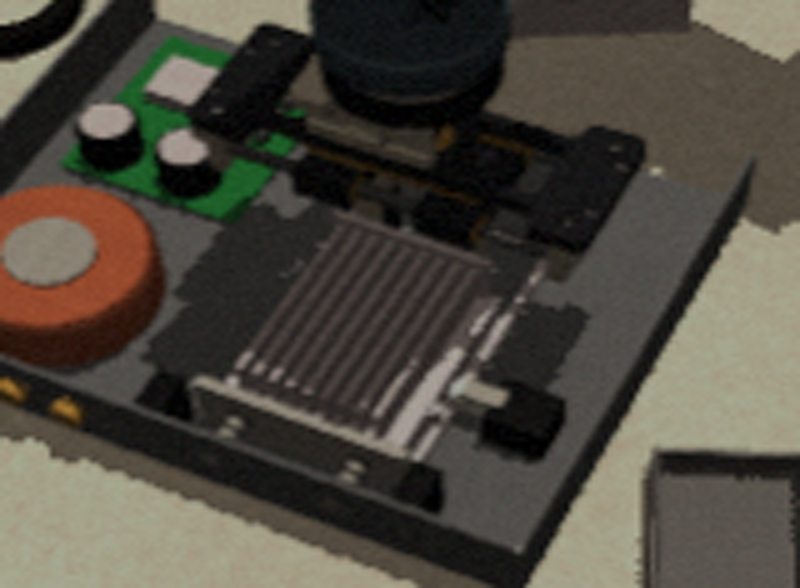

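View pics/t3.png

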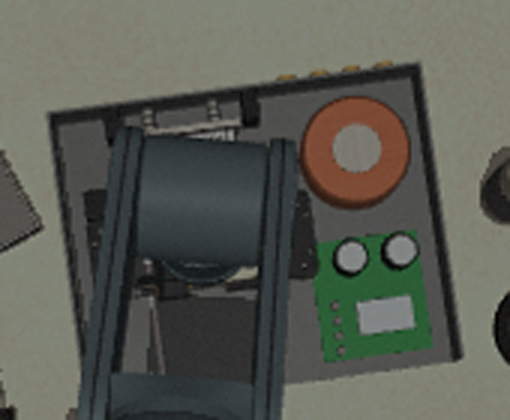

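The module is against the plate and the roller sits beside it. The plate is a little short of the block fronts, at about (200,385) and (430,480) in the scene crop. I also want to explain the 6 N upward force, so I'll measure plate position and module flatness with the scene depth.

```bash
cat > pl.py <<'E'
from h import *
np.set_printoptions(precision=4,suppress=True)
o=np.array([.6425,.0148]);a=np.radians(8.1);Rz=np.array([[np.cos(a),-np.sin(a)],[np.sin(a),np.cos(a)]])
D=[];F=[]
for i in range(6):
    im,d=eyes.capture("scene"); D.append(d); s=manip.get_state(); f=np.array(s["wrist_force"]); F.append(np.r_[f[:2]@Rz,f[2]])
print("F",np.mean(F,0),"tau",s["ft_torque"],"tcp",(np.array(s["ee_pos"])[:2]-o)@Rz,s["ee_pos"][2],s["clock"])
d=np.median(D,0); m=np.zeros(d.shape,bool); m[160:300,230:390]=True
P=cloud("scene",d,m); P=np.c_[(P[:,:2]-o)@Rz,P[:,2]]
def sel(x,y,z): return P[(P[:,0]>x[0])&(P[:,0]<x[1])&(P[:,1]>y[0])&(P[:,1]<y[1])&(P[:,2]>z[0])&(P[:,2]<z[1])]
T=sel((-.02,.11),(.0,.1),(.066,.09)); 
if len(T)>20:
    A=np.c_[T[:,0],T[:,1]-.05,np.ones(len(T))]; k=np.linalg.lstsq(A,T[:,2],rcond=None)[0]; print("fin tops n",len(T),"slope deg x,y",np.degrees(k[:2]),"z",k[2],"x range",np.percentile(T[:,0],[1,99]))
W=sel((.09,.13),(.01,.09),(.025,.05)); print("plate back x",len(W),np.percentile(W[:,0],[10,50,90]))
W=sel((.09,.14),(.01,.09),(.052,.06)); print("plate top x",len(W),np.percentile(W[:,0],[5,50,95]))
for y in(-.013,.113):
    B=sel((.09,.14),(y-.005,y+.005),(.036,.062)); print("block top x",len(B),np.percentile(B[:,0],[5,50,95]))
W=sel((.125,.145),(-.05,.12),(.056,.068));print("rear wall",len(W),np.percentile(W[:,0],[5,50,95]))
E
python3 pl.py
```

```text
F [-7.9682 -0.6706  6.1493] tau [-0.1995  1.1167  0.0213] tcp [-0.0183  0.0501] 0.05174618900231682 9.05
fin tops n 159 slope deg x,y [-5.4412 -3.5418] z 0.07125033281620831 x range [-0.0185  0.0713]
plate back x 279 [0.0925 0.1078 0.1164]
plate top x 212 [0.0927 0.1057 0.1357]
block top x 60 [0.1077 0.1261 0.1354]
block top x 73 [0.1082 0.1242 0.1354]
rear wall 162 [0.1324 0.1346 0.1358]
```

```bash
python3 -m inch '[[[-0.002,0,0],[0,0,0]],[[-0.004,0,0],[0,0,0]],[[-0.006,0,0],[0,0,0]],[[-0.006,0,0],[0,0,0]],[[-0.006,0,0],[0,0,0]],[[-0.006,0,0],[0,0,0]]]'; python3 pl.py
python3 - <<'E'
from h import *
from scipy.ndimage import zoom
o=np.array([.6425,.0148]);a=np.radians(8.1);Rz=np.array([[np.cos(a),-np.sin(a)],[np.sin(a),np.cos(a)]])
I=[eyes.capture("scene")[0].astype(float) for _ in range(6)]
im=np.mean(I,0).astype(np.uint8)
x0,y0,x1,y1=255,240,325,285
b=cv2.resize(im[y0:y1,x0:x1,::-1],None,fx=11,fy=11,interpolation=cv2.INTER_CUBIC)
b=cv2.convertScaleAbs(b,alpha=1.6)
cv2.imwrite("pics/s4.png",b)
def W(x,y,z): return np.r_[o+Rz@np.array([x,y]),z]
for nm,p in dict(blkR_fin=(.105,-.006,.056),blkR_fout=(.105,-.02,.056),blkL_fin=(.105,.106,.056),blkL_fout=(.105,.12,.056),plR_f105=(.105,-.002,.055),plL_f105=(.105,.102,.055),plR_f95=(.095,-.002,.055),plL_f95=(.095,.102,.055)).items():
    print(nm,(px("scene",W(*p))[0]-[x0,y0])*11)
E
```

```text
clock: 9.55
ee_pos: [0.6194, 0.0621, 0.0517]
eef_rot: [-0.003, -0.071, 0.997, -0.0]
wrist_force: [-10.4, -2.2, 7.8]
opening: 0.3
grip_force: 5.3
F [-10.5117  -0.4869   8.2757] tau [-0.2875  1.4308  0.0424] tcp [-0.0162  0.0501] 0.051724675861691105 9.85
fin tops n 162 slope deg x,y [-5.1522 -3.7622] z 0.07145791310321428 x range [-0.019   0.0894]
plate back x 288 [0.0934 0.1099 0.1158]
plate top x 213 [0.0929 0.1078 0.1358]
block top x 61 [0.1078 0.1259 0.1354]
block top x 75 [0.1085 0.1249 0.135 ]
rear wall 165 [0.1323 0.1347 0.1359]
blkR_fin [119.12913617  94.5439684 ]
blkR_fout [58.79828379 68.21904446]
blkL_fin [619.8563101  311.90273933]
blkL_fout [684.69197742 339.90009005]
plR_f105 [136.99759532 104.57142724]
plL_f105 [601.56705002 306.29762648]
plR_f95 [161.67330746  65.38279447]
plL_f95 [624.42138926 264.84689665]
```

View pics/s4.png

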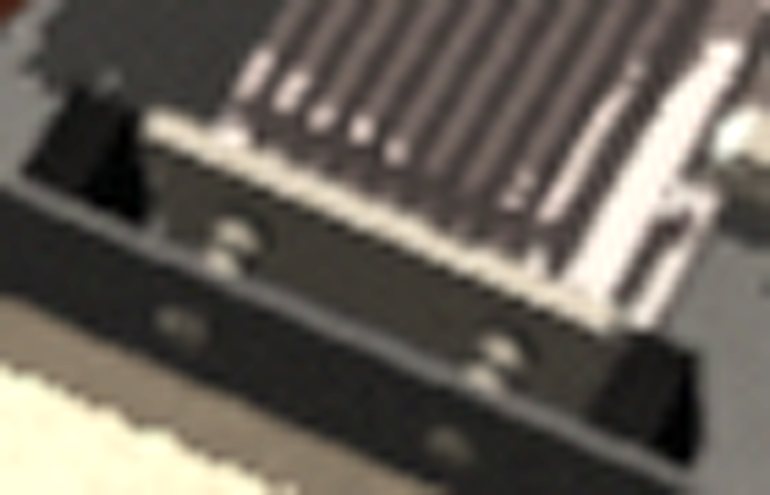

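The plate's front edge runs from about (150,105) to (610,300). That puts it at chassis x of about 104, almost level with the blocks. The roller, at (745,140), sits behind the bump. I'll ease the vertical friction load, nudge slightly, and check flatness.

```bash
python3 -m inch '[[[-0.001,0,-0.001],[0,0,0]],[[-0.001,0,-0.002],[0,0,0]],[[-0.001,0,-0.003],[0,0,0]],[[-0.001,0,-0.003],[0,0,0]],[[-0.001,0,-0.003],[0,0,0]],[[-0.001,0,-0.003],[0,0,0]]]'
cat >> pl.py <<'E'
for x in np.arange(-.01,.1,.02):
    Q=sel((x,x+.02),(.01,.09),(.02,.1)); print(round(x,3),len(Q),np.percentile(Q[:,2],[80,90,97]))
E
python3 pl.py
```

```text
clock: 10.65
ee_pos: [0.6194, 0.0622, 0.0518]
eef_rot: [-0.003, -0.071, 0.997, 0.0]
wrist_force: [-8.2, -1.9, 0.8]
opening: 0.3
grip_force: 4.2
F [-8.2679 -1.3973  0.2526] tau [-0.3426  1.1731  0.0495] tcp [-0.0162  0.0502] 0.05185243440058879 10.95
fin tops n 145 slope deg x,y [-5.5042 -4.0066] z 0.07141323749149707 x range [-0.0173  0.09  ]
plate back x 284 [0.0933 0.1099 0.1157]
plate top x 208 [0.0926 0.1082 0.1357]
block top x 61 [0.1084 0.1257 0.1354]
block top x 72 [0.1082 0.1242 0.135 ]
rear wall 167 [0.1323 0.1347 0.1358]
-0.01 332 [0.0707 0.0717 0.0809]
0.01 278 [0.0648 0.0654 0.0659]
0.03 278 [0.0648 0.0652 0.0657]
0.05 291 [0.0649 0.0653 0.0658]
0.07 299 [0.0646 0.0652 0.0658]
0.09 393 [0.0589 0.0642 0.0652]
```

The module is flat (fin tops level to 0.3 mm), the vertical load is gone, and the push is about 8 N. One last small nudge takes it to about 10 N.

```bash
python3 -m inch '[[[-0.001,0,0],[0,0,0]],[[-0.002,0,0],[0,0,0]],[[-0.003,0,-0.001],[0,0,0]],[[-0.004,0,-0.001],[0,0,0]],[[-0.005,0,-0.001],[0,0,0]],[[-0.005,0,-0.001],[0,0,0]],[[-0.005,0,-0.001],[0,0,0]],[[-0.005,0,-0.001],[0,0,0]]]'; python3 pl.py
```

```text
clock: 11.62
ee_pos: [0.6208, 0.0624, 0.052]
eef_rot: [-0.004, -0.071, 0.997, -0.0]
wrist_force: [-10.4, -2.8, 0.0]
opening: 0.301
grip_force: 5.4
F [-10.895   -1.2412   1.1981] tau [-0.4843  1.5052 -0.0462] tcp [-0.0148  0.0502] 0.051947426620380696 11.9167
fin tops n 160 slope deg x,y [-6.4004 -4.0256] z 0.07159420429420316 x range [-0.018   0.0879]
plate back x 278 [0.0947 0.1113 0.1159]
plate top x 224 [0.0937 0.1091 0.1357]
block top x 62 [0.1081 0.1258 0.1354]
block top x 72 [0.1079 0.1239 0.1352]
rear wall 164 [0.1323 0.1347 0.1358]
-0.01 316 [0.0711 0.0721 0.0824]
0.01 277 [0.0648 0.0653 0.0659]
0.03 280 [0.0651 0.0655 0.0659]
0.05 289 [0.065  0.0654 0.0659]
0.07 303 [0.0648 0.0654 0.0657]
0.09 322 [0.0626 0.0647 0.0654]
```

```bash
python3 -c "
from rig import manip
print(manip.hand_in())"
```

```text
the job is handed in; nothing more can be done
None
```

The job is handed in: the module is flat in its rails past the roller catch, and the arm is still pressing it on the stop plate with about 10–11 N at the wrist, the plate about level with the black blocks; I judged the catch from its position and the picture, and nothing else on the bench was touched.

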